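# Put the pipe elbows away in the sprung-lid fittings case

## Robot

A 6-joint arm with a two-finger parallel gripper is mounted at the origin on the work surface. World frame = base frame: x ahead of the robot, y to its left, z up, the work surface at z = 0. Lengths are in m, angles in rad, forces in N, time in s.
With the tool pointing down it reaches from about 0.35 to 0.975 m from the base axis. Payload 17.4 kg.
Tool frame: the origin (TCP) lies between the finger pads; the fingertips stand 8 mm ahead of it and the grasp point (between the pads) lies 11 mm behind it (arm.nose_length is the distance from the TCP to the fingertips, in m); z points along the fingers, y is the direction in which the jaws open and shut (so a half turn about z gives the same grasp; the last joint's range is limited). The gripper opens to 85 mm and grips with 20 to 120 N. Pads are 22 mm wide; open, the fingers measure 114 mm over their backs; the gripper's body (76 mm by 85 mm) begins 54 mm behind the grasp point. The pads swing forward as they close: fully open they stand 13 mm farther back than shut.
Start: joints at [1.18, 0.116, 1.442, -0, 1.584, -0.038], TCP at [0.233, 0.633, 0.239] pointing down, gripper open.
Joint ranges: [-2.83, 2.83], [-0.83, 2.19], [0.07, 2.5], [-1.14, 4.28], [0.01, 3], [-2.97, 2.97]. Speed limits (rad/s): [1.89, 1.89, 2.22, 3.14, 3.14, 3.14].

## Interface

Orientations are given as a unit quaternion [w, x, y, z].
In Python, from cell import arm, cams gives the robot as it stands. Calls block until the motion is done:
- arm.goto(position, orientation): joint-space move of the TCP to a pose.
- arm.movel(position, orientation=None, vel=0.15, max_force=None): straight line of the TCP; orientation=None keeps the orientation; vel is the mean speed in m/s. With max_force (N) it stops when the force on the tool has changed by that much, and returns True; else False.
- arm.move_j(angles): joint-space move.
- arm.command_gripper(opening, grip_force=None): opening from 0.0 (shut) to 1.0 (fully open); grip_force is the grip in N (None keeps the last); returns when the fingers have stopped.
- arm.dwell(seconds).
- arm.ik(position, orientation): joint angles nearest the present ones, or None.
- arm.read_state(): the state.
- cams.camera(name): name is "scene" or "top" or "wrist"; returns (picture, depth): 480x640x3 uint8, blue, green, red; 480x640 float32, m along the optical axis (not along the pixel's ray), 0 where there is no reading.
- cams.camera_info(name): a dict with "camera_matrix" (3x3 intrinsics, pixels), "rvec" (rotation vector, rad) and "tvec" (3), from world to camera coordinates, as OpenCV has them. Camera axes: x right, y down, z forward; pixel columns grow to the right and rows downward; lengths in m; the calibration is good to about 2 mm. The wrist camera is an equidistant fisheye: a pixel r from the principal point sees the ray r / f radians off the axis. A picture is of the moment at which its call begins: read the wrist's pose just before it. camera_info takes no time and is no camera call; for the wrist camera it gives the pose at the moment of the call.
A pose or a line that the arm cannot do raises arm.IKError and nothing moves.
- arm.sign_off(): hands the job in, once; it reports no verdict.
The state is a dict: "time": time; "q": joint angles; "joint_velocities": joint speeds; "joint_efforts": joint torques, N m; "position": TCP position; "tool_rot": TCP orientation; "wrist_force": force on the tool from outside, world axes, zero at the start; "torque": the same for the moment, N m; "opening": opening from 0.0 (shut) to 1.0 (fully open).
Only numpy, scipy, OpenCV 4.12 (cv2) and the standard library are available. Lean on these libraries where they do the work, as an engineer would, in place of code of your own. Each camera call takes 0.05 s, during which the arm holds its last target. There are 200 camera calls.

## Task

Press the case's release button so that the lid pops up, then steady the lid and swing it right back against its stop. Put every grey pipe elbow on the ledge (and nothing else) inside the case, press the lid down until the catch holds it, and turn the fastener over its cam until it drops fully into the low notch that locks the lid. Never slam the lid, and leave the other things on the ledge where they are.

Things in the scene. Friction and masses are not known exactly. Their poses are not given: they have to be found in the camera images.
- elbow0: Grey plastic 90 degree pipe elbow, about 60 g, lying flat; None if absent. Legs along its +x and +y, their axes in its z = 0 plane, meeting at (-17.5, -17.5, 0) mm. Each leg is 28 mm across and ends 52 mm from that corner; collar (last 11 mm) and corner ball are 34 mm across. Origin: centre of its 69 x 69 mm outline, at mid thickness, 17 mm up. Grip a leg across, 31 mm from the corner.
- elbow1: Grey plastic 90 degree pipe elbow, about 60 g, lying flat; None if absent. Legs along its +x and +y, their axes in its z = 0 plane, meeting at (-17.5, -17.5, 0) mm. Each leg is 28 mm across and ends 52 mm from that corner; collar (last 11 mm) and corner ball are 34 mm across. Origin: centre of its 69 x 69 mm outline, at mid thickness, 17 mm up. Grip a leg across, 31 mm from the corner.
- elbow2: Grey plastic 90 degree pipe elbow, about 60 g, lying flat; None if absent. Legs along its +x and +y, their axes in its z = 0 plane, meeting at (-17.5, -17.5, 0) mm. Each leg is 28 mm across and ends 52 mm from that corner; collar (last 11 mm) and corner ball are 34 mm across. Origin: centre of its 69 x 69 mm outline, at mid thickness, 17 mm up. Grip a leg across, 31 mm from the corner.
- elbow3: Grey plastic 90 degree pipe elbow, about 60 g, lying flat; None if absent. Legs along its +x and +y, their axes in its z = 0 plane, meeting at (-17.5, -17.5, 0) mm. Each leg is 28 mm across and ends 52 mm from that corner; collar (last 11 mm) and corner ball are 34 mm across. Origin: centre of its 69 x 69 mm outline, at mid thickness, 17 mm up. Grip a leg across, 31 mm from the corner.
- case: Black plastic fittings case fixed on the ledge. Origin: centre of the box's underside; +x to the hinge side (away from the robot), +y left, z up. Box 170 (x) x 300 (y) x 85 (z) mm, walls and floor 5 mm. A solid front step, x -85 to -151 mm, 85 mm high, carries the button, the steel catch (beside the button, x -104 to -82, y 2 to 20, up to z 117 mm) and the fastener.
- lid (a joint): Lid angle (rad): 0 shut and caught, 1.75 at its rear stop, leaning slightly back. Released, it pops up to 0.4 to 0.5 rad; above that, stiff hinges hold it where it is put (about 0.2 N m turns it). To shut: press it down near the front edge until the catch snaps over it (up to about 12 N); below 0.35 rad it springs up again unless caught. Faster than 4 rad/s counts as slamming.
- lid_hinge (a point): Middle of the lid's hinge line, at (85, 0, 85) mm in the case frame, running along the case's y. The lid is a flat aluminium plate 172 x 300 x 8 mm, 0.25 kg, its underside passing through this line; shut, its top is 93 mm above the ledge.
- lid_edge (a point): Middle of the lid's front edge, half way through its thickness, 172 mm from the hinge line; moves with the lid.
- release (a joint): Rocking angle of the release button and its catch (rad): 0 up, 0.25 fully pressed, the button's top then 10 mm lower (4 to 7 N). Past about 0.12 (5 mm) the lid is free and pops up. It springs back.
- release_top (a point): Centre of the top of the round grey release button, 24 mm across, pressed straight down; at (-118, 52, 104) mm in the case frame at rest.
- latch (a joint): Angle of the steel cam fastener on the case front (rad), about a vertical axis, anticlockwise from above. 0: open, arm along the case's -y, clear of the lid. 1.5 to 1.57: locked, arm over the lid's front edge along the case's +x. Its cam lifts it (highest at 0.55 to 0.75 rad), then a spring pulls it down and round into the low notch. Turned while the lid is open, it keeps the lid from shutting.
- latch_lift (a joint): Height of the fastener on its cam (m): 0 open, +0.005 on top of the cam, -0.008 dropped in the low notch. Follows from the angle. The spring presses down with 3 to 7 N; pushing the post round takes up to about 5 N.
- latch_pivot (a point): On the fastener's turning axis, at the height of the top of its arm; (-117, -80, 113) mm in the case frame when open.
- latch_post (a point): Centre of the top of the fastener's upright black finger post: 14 mm across, standing 32 mm above the arm, 45 mm from the turning axis; its top is 145 mm above the ledge when open. It can be pushed round with the side of closed fingers.
- tee: Grey plastic pipe tee of the same make: a straight run 104 mm long (along x) and one branch along +y, 34 mm thick, lying flat; origin at mid thickness. Not an elbow.
- coupler: Grey straight pipe coupler, 40 mm across and 56 mm high, standing on end; origin at the centre of its underside. Not an elbow.
- bracket: Stainless shower bracket, 56 mm round foot with an offset ring, 75 mm high; origin under the foot.
- tap_lever: Black plastic tap lever: 42 mm round hub (origin under it), 26 mm high, lever 95 mm along +x.
- wrench: Steel basin wrench, 270 mm long along its x, with a cross bar at one end; origin about its middle, on the ledge.
- paste_jar: Closed jar 64 mm across, 65 mm high; origin under its centre.
Not all that is in view belongs to the job. Leave any orange or purple look-alike of the elbow2 alone. Leave any pink look-alike of the elbow3 alone.

How it is judged:
On the way, in this order (a step that is already met when the one before it is completed fails the run):
1. the release button is pressed (value of joint release above 0.08 rad).
2. the lid has popped up (value of joint lid above 0.25 rad), for 0.1 s.
3. the lid is back against its stop and still (value of joint lid above 1.6 rad and velocity of joint lid between -0.3 and 0.3 rad/s), for 0.4 s.
4. every elbow is in the case (x of elbow0 in the frame of case between -0.082 and 0.082 m and y of elbow0 in the frame of case between -0.147 and 0.147 m and z of each of elbow0, elbow1, elbow2, elbow3 in the frame of case below 0.075 m and x of elbow1 in the frame of case between -0.082 and 0.082 m and y of elbow1 in the frame of case between -0.147 and 0.147 m and x of elbow2 in the frame of case between -0.082 and 0.082 m and y of elbow2 in the frame of case between -0.147 and 0.147 m and x of elbow3 in the frame of case between -0.082 and 0.082 m and y of elbow3 in the frame of case between -0.147 and 0.147 m), for 0.3 s.
5. the lid is shut and caught (value of joint lid below 0.03 rad), for 0.3 s.
6. the fastener is down in its notch (value of joint latch above 1.4 rad and value of joint latch_lift below -0.006 m), for 0.3 s.
At the end, for the whole second after the job is handed in: Every elbow present lies inside the case (its origin within the inside walls and below 75 mm above the ledge), the lid is shut (under 0.03 rad), and the fastener is locked: turned beyond 1.4 rad and dropped at least 6 mm below its open height (all of step 4 and all of step 6 and value of joint lid below 0.03 rad); the robot touches nothing.
It fails at once if the lid is slammed or flung (faster than 4 rad/s) (velocity of joint lid above 4 rad/s or velocity of joint lid below -4 rad/s).
It fails at once if another thing on the ledge is moved by more than 6 cm (distance of any of tee, coupler, bracket, tap_lever, wrench, paste_jar from where it was at the start of the episode above 0.06 m).
Of elbow0, elbow1, elbow2, elbow3 only 2 to 4 are there at a start; the rules pass over those that are not, and their reading is None.
At some moment in a run one of elbow0, elbow1, elbow2, elbow3 may be knocked a few centimetres aside while the robot is not near it.
Once in a run the grip may slacken for a moment while it holds something.
It also fails if it takes over 210 s, if anything falls off the work surface, if the arm or the gripper's body presses on something with over 40 N, if the wrist force passes 120 N, or if a joint passes its speed limit or range.

## Working session

There is one attempt and no reset: what is moved stays moved. The work goes in short steps, each a Python script; the robot and the scene stay as the last script left them, time stands still between calls to the robot, and variables do not carry over. Pictures are saved under pics/ and viewed, and the job is handed in when it is done.

```bash
ls; mkdir -p pics
python3 - <<'E'
from cell import arm,cams
import cv2
for n in("scene","top"):
    p,d=cams.camera(n); cv2.imwrite(f"pics/{n}0.png",p)
    i=cams.camera_info(n); print(n,i)
s=arm.read_state();print(s["tool_rot"],s["time"])
E
```

```text
pics
scene {'camera_matrix': array([[527.11284851,   0.        , 328.11737834],
       [  0.        , 527.11284851, 236.48008038],
       [  0.        ,   0.        ,   1.        ]]), 'rvec': array([ 2.44728783,  0.58667684, -0.19064833]), 'tvec': array([-0.51527493, -0.06091896,  1.45814447])}
top {'camera_matrix': array([[479.78591544,   0.        , 323.79973176],
       [  0.        , 479.78591544, 239.44337942],
       [  0.        ,   0.        ,   1.        ]]), 'rvec': array([ 2.16692683, -2.17019868,  0.09099451]), 'tvec': array([0.08891784, 0.55462133, 1.23036305])}
[-1.10897323e-04  1.75467536e-01  9.84485078e-01 -5.12261957e-04] 0.1
```

View pics/scene0.png

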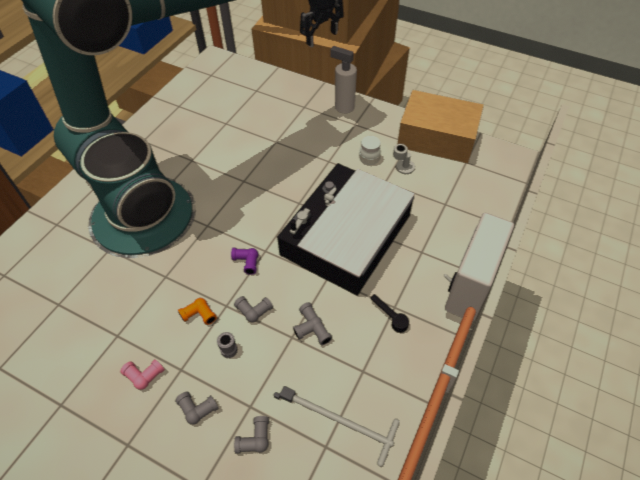

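View pics/top0.png

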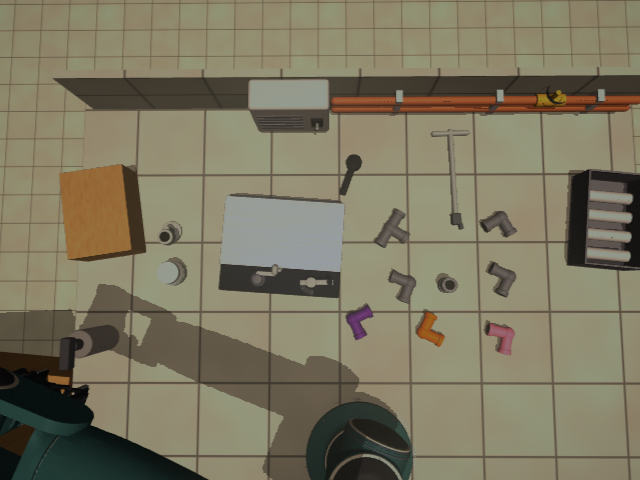

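```bash
cat > h.py <<'E'
import numpy as np, cv2
from scipy.optimize import minimize
from cell import arm,cams
def Rt(n):
    i=cams.camera_info(n); return i["camera_matrix"],cv2.Rodrigues(i["rvec"])[0],np.ravel(i["tvec"])
def ray(n,uv,z):
    K,R,t=Rt(n); d=R.T@np.linalg.inv(K)@[uv[0],uv[1],1]; c=-R.T@t
    return c+d*(z-c[2])/d[2]
def proj(n,P):
    K,R,t=Rt(n); p=K@(R@np.asarray(P,float)+t); return p[:2]/p[2]
def cloud(n,d):
    K,R,t=Rt(n); v,u=np.mgrid[:480,:640]
    return (np.stack([(u-K[0,2])/K[0,0],(v-K[1,2])/K[1,1],u*0+1],-1)*d[...,None]-t)@R
def elbow_h(p,XY):
    c,s=np.cos(p[2]),np.sin(p[2]); q=(XY-p[:2])@np.array([[c,-s],[s,c]])+.0175
    h=np.zeros(len(q))
    for a,b in((q[:,0],q[:,1]),(q[:,1],q[:,0])):
        r=np.where(a>.041,.017,.014); on=(a>0)&(a<.052)&(abs(b)<r)
        h=np.maximum(h,np.where(on,.017+np.sqrt(np.maximum(r**2-b**2,0)),0))
    rr=(q**2).sum(1); return np.maximum(h,np.where(rr<.017**2,.017+np.sqrt(np.maximum(.017**2-rr,0)),0))
def fit(C,uv,half=30):
    W=C[uv[1]-half:uv[1]+half,uv[0]-half:uv[0]+half].reshape(-1,3)
    g=ray("top",uv,.017)[:2]; W=W[np.linalg.norm(W[:,:2]-g,axis=1)<.06]
    z=np.clip(W[:,2],0,.05); f=lambda p:((elbow_h(p,W[:,:2])-z)**2).mean()
    m=W[W[:,2]>.012,:2].mean(0)
    r=[minimize(f,[*m,a],method="Nelder-Mead",options=dict(initial_simplex=[[*m,a],[m[0]+.01,m[1],a],[m[0],m[1]+.01,a],[*m,a+.4]])) for a in np.arange(0,6.28,.5)]
    b=min(r,key=lambda r:r.fun); return b.x,b.fun**.5
E
python3 - <<'E'
from h import *
p,d=cams.camera("top"); C=cloud("top",d); np.save("C0.npy",C)
for uv in((403,285),(503,278),(498,223)): print(fit(C,uv))
for uv in((450,330),(282,230),(260,281)): print(uv,C[uv[1],uv[0]],C[uv[1]-5:uv[1]+5,uv[0]-5:uv[0]+5,2].std())
cv2.imwrite("pics/case.png",cv2.resize(p[180:310,205:360],None,fx=5,fy=4.5,interpolation=cv2.INTER_CUBIC))
cv2.imwrite("pics/elb.png",cv2.resize(p[190:370,335:530],None,fx=4,fy=3.3,interpolation=cv2.INTER_CUBIC))
s,_=cams.camera("scene");cv2.imwrite("pics/case_s.png",cv2.resize(s[155:295,265:425],None,fx=4.2,fy=4.2,interpolation=cv2.INTER_CUBIC))
E
```

```text
(array([ 0.43208508, -0.11143093,  1.21622581]), np.float64(0.0038521479271420656))
(array([ 0.45042603, -0.3702459 ,  1.09864098]), np.float64(0.00610732943670852))
(array([ 0.58984922, -0.37146013,  2.07016962]), np.float64(0.00568331459662363))
(450, 330) [ 0.31769368 -0.24347281 -0.00485936] 0.12724566936862794
(282, 230) [0.57209543 0.19119559 0.09471063] 0.11785834842439806
(260, 281) [0.44590177 0.24336779 0.1024065 ] 0.00796293951297313
```

View pics/case.png

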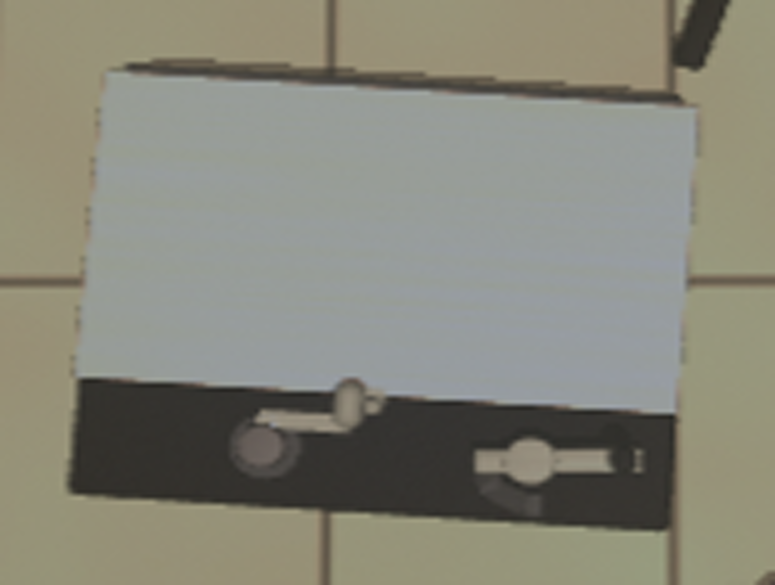

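View pics/elb.png

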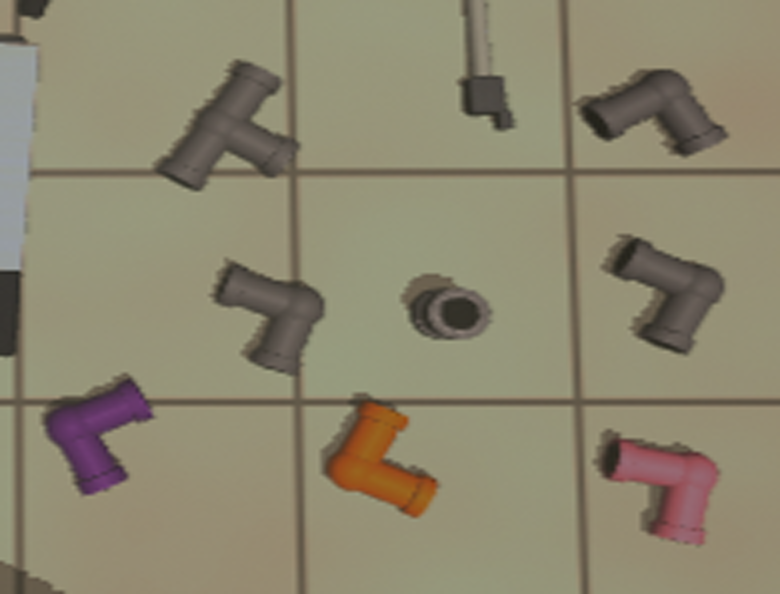

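View pics/case_s.png

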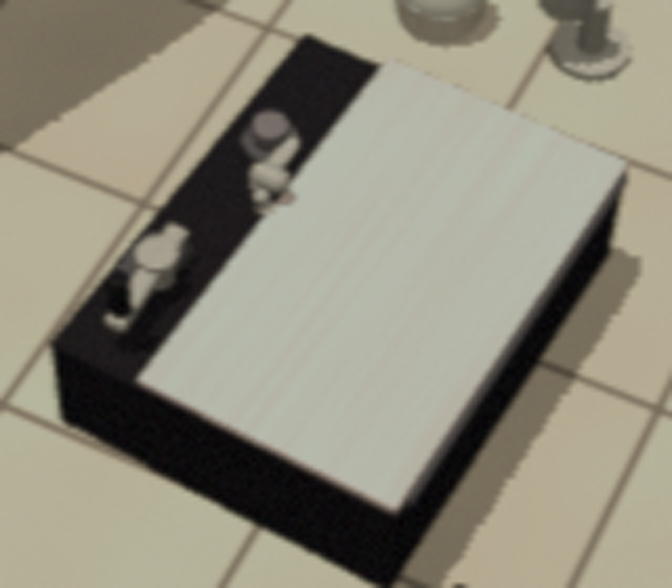

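```bash
cat >> h.py <<'E'
def rigid(A,B):
    ca,cb=A.mean(0),B.mean(0); H=(A-ca).T@(B-cb); th=np.arctan2(H[0,1]-H[1,0],H[0,0]+H[1,1])
    R=np.array([[np.cos(th),-np.sin(th)],[np.sin(th),np.cos(th)]]); return th,cb-R@ca,(A-ca)@R.T+cb-B
E
python3 - <<'E'
from h import *
L=[((79,378),(-87,150),.093),((676,413),(-87,-150),.093),((107,70),(85,150),.093),((697,107),(85,-150),.093),((70,492),(-151,150),.085),((667,529),(-151,-150),.085)]
A=np.array([l[1] for l in L])/1e3
full=lambda c:((c[0]+.5)/5-.5+205,(c[1]+.5)/4.5-.5+180)
B=np.array([ray("top",full(l[0]),l[2])[:2] for l in L])
th,t,r=rigid(A,B); print(th,t,(r*1e3).round(1))
for c,z,nm in(((265,447),.104,'button'),((528,460),.113,'pivot'),((621,437),.145,'post')):
    w=ray("top",full(c),z)[:2]; R=np.array([[np.cos(th),-np.sin(th)],[np.sin(th),np.cos(th)]]); print(nm,w,R.T@(w-t))
# scene cross-check
Ls=[((377,66),(-87,150),.093),((145,380),(-87,-150),.093),((627,170),(85,150),.093),((400,510),(85,-150),.093),((310,37),(-151,150),.085),((57,343),(-151,-150),.085)]
A=np.array([l[1] for l in Ls])/1e3
B=np.array([ray("scene",((l[0][0]+.5)/4.2-.5+265,(l[0][1]+.5)/4.2-.5+155),l[2])[:2] for l in Ls])
th,t,r=rigid(A,B); print(th,t,(r*1e3).round(1))
# elbows overlay
p,d=cams.camera("top"); C=cloud("top",d)
for uv in((403,285),(503,278),(498,223)):
    e,f=fit(C,uv); print(e,f)
    c,s=np.cos(e[2]),np.sin(e[2])
    for q in((-.0175,-.0175),(.0345,-.0175),(-.0175,.0345)):
        w=proj("top",[e[0]+c*q[0]-s*q[1],e[1]+s*q[0]+c*q[1],.017]); cv2.circle(p,tuple((w*8).round().astype(int)),12,(0,255,0),-1,shift=3)
cv2.imwrite("pics/elb2.png",cv2.resize(p[190:370,335:530],None,fx=4,fy=3.3,interpolation=cv2.INTER_CUBIC))
E
```

```text
-0.068694657834547 [0.56591163 0.19012736] [[ 0.5  2.4]
 [-0.5 -1.6]
 [ 0.5  1.4]
 [ 1.6 -2.2]
 [-1.   1.8]
 [-1.1 -1.7]]
button [0.45089696 0.2490661 ] [-0.118789    0.05090505]
pivot [0.44367746 0.12022659] [-0.11714784 -0.07812613]
post [0.4554301  0.07522044] [-0.10233367 -0.12221943]
-0.06978223417058999 [0.56921748 0.18847746] [[ 6.1  7.6]
 [-1.3 -5.1]
 [ 1.1  5.1]
 [ 1.2 -3.6]
 [-4.3  1.4]
 [-2.8 -5.4]]
[ 0.43211578 -0.11128694  1.21438147] 0.003725523733929344
[ 0.45037581 -0.37059088  1.10178115] 0.005958447771396586
[ 0.58937657 -0.37109387  2.10195776] 0.005758431553117353
```

View pics/elb2.png

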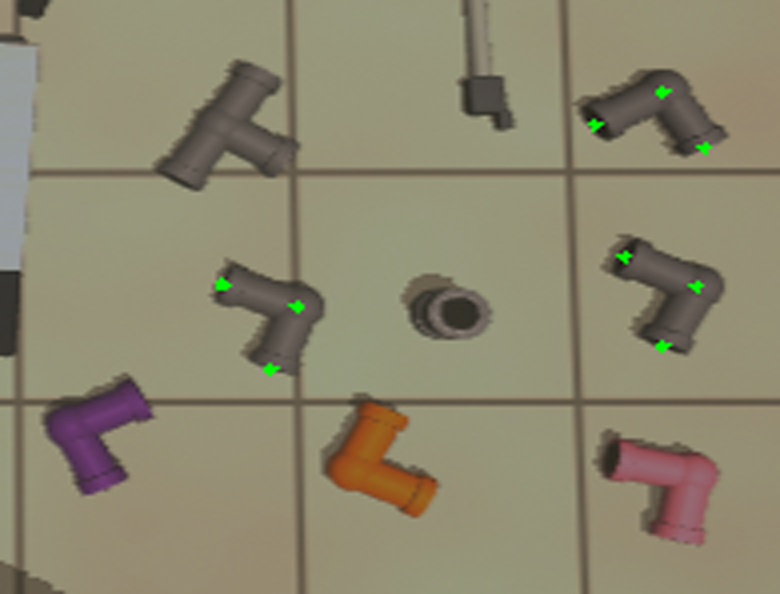

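```bash
cat >> h.py <<'E'
from scipy.spatial.transform import Rotation as Ro
TH,T0=-0.0687,np.array([0.5659,0.1901])
def W(x,y,z):
    c,s=np.cos(TH),np.sin(TH); return np.array([T0[0]+c*x-s*y,T0[1]+s*x+c*y,z])
def Q(yaw=TH,tilt=0):   # tool down; tool y along world +y turned by yaw; tilt leans tool z towards +x(yaw)
    r=Ro.from_euler("z",yaw)*Ro.from_euler("y",-tilt)*Ro.from_rotvec([0,np.pi,0]); q=r.as_quat(); return np.array([q[3],*q[:3]])
def tz(q): return Ro.from_quat([q[1],q[2],q[3],q[0]]).apply([0,0,1])
def tip(p,q): return np.asarray(p)-arm.nose_length*tz(q)
def shot(n,f,box=None,k=1):
    p,d=cams.camera(n)
    if box: p=cv2.resize(p[box[1]:box[3],box[0]:box[2]],None,fx=k,fy=k,interpolation=cv2.INTER_CUBIC)
    cv2.imwrite("pics/"+f,p); return d
def st():
    s=arm.read_state(); print("t%.1f"%s["time"],"p",np.round(s["position"],4),"F",np.round(s["wrist_force"],1),"o%.2f"%s["opening"]); return s
E
python3 - <<'E'
from h import *
print(arm.nose_length)
q=Q(tilt=.3); print(tz(q))
s=st(); arm.movel(s["position"]+[0,0,.1],vel=.2)
arm.command_gripper(0)
arm.goto(tip(W(-.121,.052,.16),q),q); st()
print(proj("top",W(-.117,-.125,.145)),proj("top",W(-.118,.052,.104)))
shot("scene","press.png",(230,80,430,280),3.5)
E
```

```text
0.008
[ 0.2948231  -0.02028627 -0.95533649]
t0.2 p [0.2332 0.6333 0.2389] F [-0.8 -0.1  0.3] o1.00
t3.4 p [0.4465 0.2511 0.1682] F [ 0.8  0.7 -0.1] o-0.00
[329.57578178 283.04917716] [257.19054309 278.5952958 ]
```

View pics/press.png

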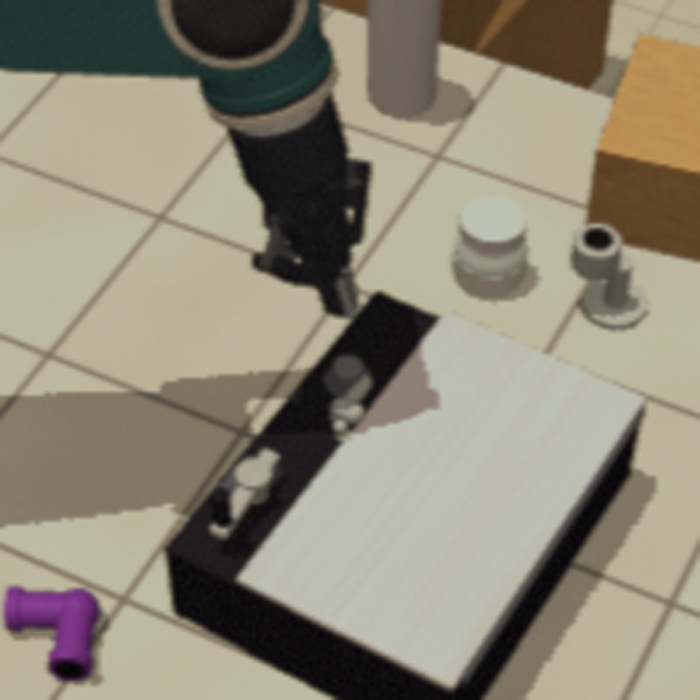

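Run:
```python
from h import *
q=Q(tilt=.3)
arm.movel(tip(W(-.121,.052,.108),q),q,vel=.08)
print(arm.movel(tip(W(-.121,.052,.0945),q),q,vel=.02,max_force=15)); st(); arm.dwell(.3)
arm.movel(tip(W(-.126,.052,.115),q),q,vel=.08)
arm.movel(tip(W(-.17,.06,.22),q),q,vel=.15); st()
d=shot("scene","pop.png",(230,80,450,300),3.2)
```

```text
True
t4.9 p [0.4469 0.2512 0.1041] F [-4.5  0.7  8.9] o-0.00
t6.5 p [0.398  0.2616 0.2265] F [-0.  0. -0.] o-0.00
```

View pics/pop.png

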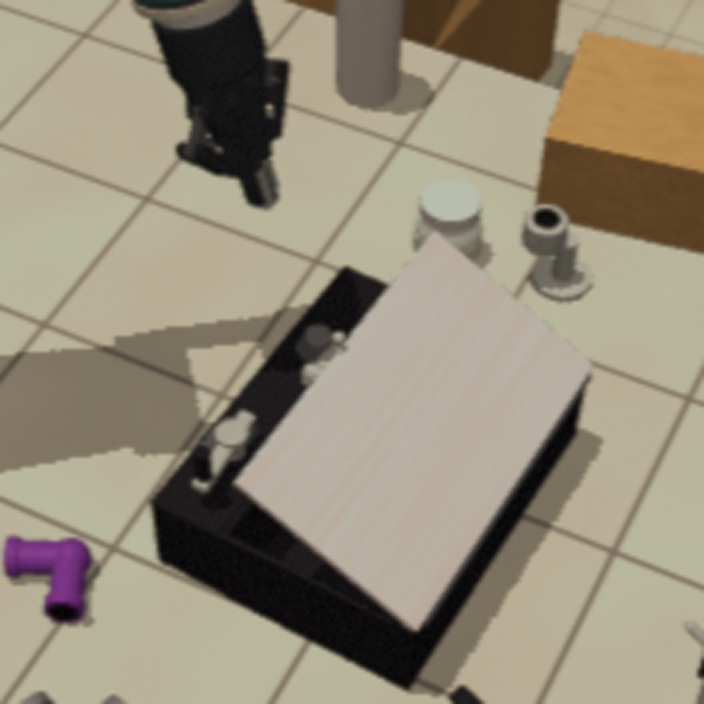

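Run:
```python
from h import *
q=Q()
y=.095
f=lambda th,dx=0,low=.025:W(.085-.172*np.cos(th)-.011+dx,y,.085+.172*np.sin(th)-low+.008)
arm.goto(f(.45,-.05,.0),q)
arm.movel(f(.45,-.03),q,vel=.1)
r=[arm.movel(f(th,0,.025+.02*max(0,th-1)),q,vel=.06 if th<.6 else .09,max_force=25) for th in np.arange(.45,1.56,.11)]; print(r); st()
p=f(1.56,0,.045)
print(arm.movel(W(.100,y,.222),q,vel=.04,max_force=8)); st(); arm.dwell(.6)
shot("scene","open.png",(230,20,450,240),3.2)
```

```text
[False, False, False, False, False, False, False, False, False, False, False]
t11.9 p [0.6427 0.28   0.2287] F [ 0.3  0.4 -0.1] o0.00
True
t12.5 p [0.6698 0.2782 0.2221] F [-5.6 -0.9  6.1] o0.00
```

View pics/open.png

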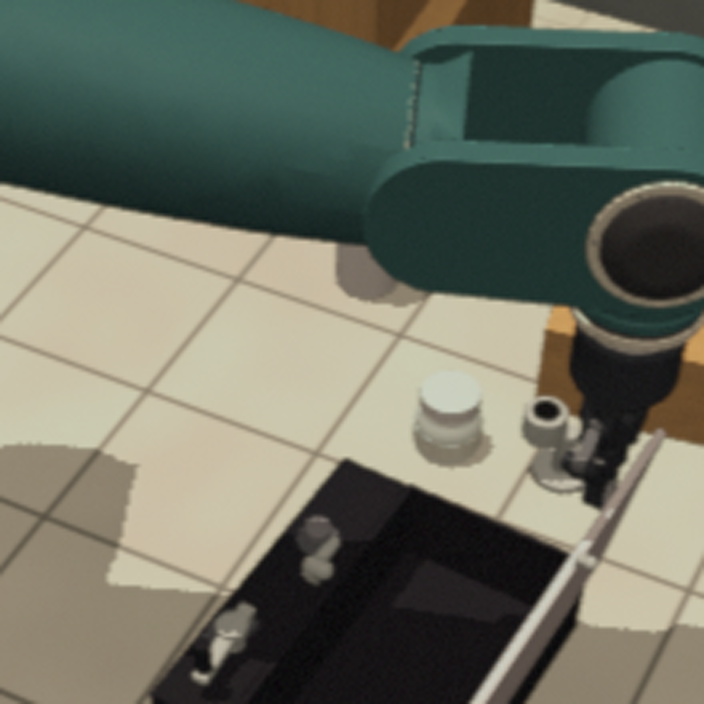

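```bash
cat >> h.py <<'E'
ZP=.012
def grip_pt(e): # on x leg, 31 mm from corner
    c,s=np.cos(e[2]),np.sin(e[2]); q=(.0135,-.0175); return np.array([e[0]+c*q[0]-s*q[1],e[1]+s*q[0]+c*q[1]])
def plan(e,cy,cx=-.012,phi=np.pi/2):
    g=grip_pt(e); c=W(cx,cy,0); t=grip_pt([c[0],c[1],TH+phi]); out=[]
    for k in(0,np.pi,-np.pi):
        ya,yb=e[2]+k,TH+phi+k
        j=[arm.ik([*g,.2],Q(ya)),arm.ik([*g,ZP],Q(ya)),arm.ik([*t,.25],Q(yb)),arm.ik([*t,ZP+.007],Q(yb))]
        if all(x is not None for x in j): out.append((max(abs(x[5]) for x in j),ya,yb))
    print(out); return g,t,min(out)[1:]
def pick(g,ya):
    arm.command_gripper(.62); arm.goto([*g,.2],Q(ya)); arm.movel([*g,.06],vel=.2)
    hit=arm.movel([*g,ZP],vel=.06,max_force=12); print("hit",hit)
    arm.command_gripper(0,45); s=st()
    arm.movel([*g,.2],vel=.15); s=st(); return s["opening"]
def place(t,yb):
    arm.goto([*t,.25],Q(yb)); st(); arm.movel([*t,.09],vel=.15)
    hit=arm.movel([*t,ZP+.007],vel=.06,max_force=12); print("hit",hit); st()
    arm.command_gripper(.6); arm.movel([*t,.25],vel=.15)
E
python3 - <<'E'
from h import *
q=Q(); s=st()
arm.movel(W(.03,.095,.25),q,vel=.15)
arm.movel(W(-.06,.06,.3),q,vel=.25)
p,d=cams.camera("top"); C=cloud("top",d); cv2.imwrite("pics/t1.png",p)
for uv in((503,278),(498,223)): print(fit(C,uv))
e,f=fit(C,(403,285)); print(e,f)
g,t,(ya,yb)=plan(e,.085); print(g,t)
print(pick(g,ya)); shot("scene","pk1.png",(150,150,400,400),2.4);
E
```

```text
t13.2 p [0.6698 0.2782 0.2221] F [-4.5 -0.   5.6] o-0.00
(array([ 0.45046649, -0.37065882,  1.09098564]), np.float64(0.005535867008675521))
(array([ 0.58940178, -0.37102819,  2.11526592]), np.float64(0.0056528575902560435))
[ 0.43197373 -0.1116152   1.21042948] 0.003803420266779936
[(np.float64(0.4913564901481), np.float64(4.352022129716175), 4.64368898038469), (np.float64(0.4913564901481), np.float64(-1.931163177463411), -1.6394963267948965)]
[ 0.45311    -0.10515314] [0.57814865 0.28799009]
hit False
t18.6 p [ 0.4535 -0.1053  0.0125] F [ 0.3 -0.6  5.8] o0.31
t20.0 p [ 0.4528 -0.1051  0.199 ] F [ 0.1  0.7 -0.5] o0.31
0.30795315900893144
```

View pics/t1.png

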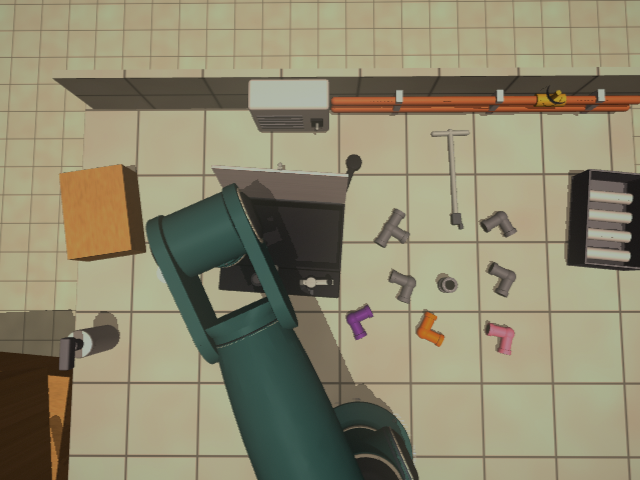

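View pics/pk1.png

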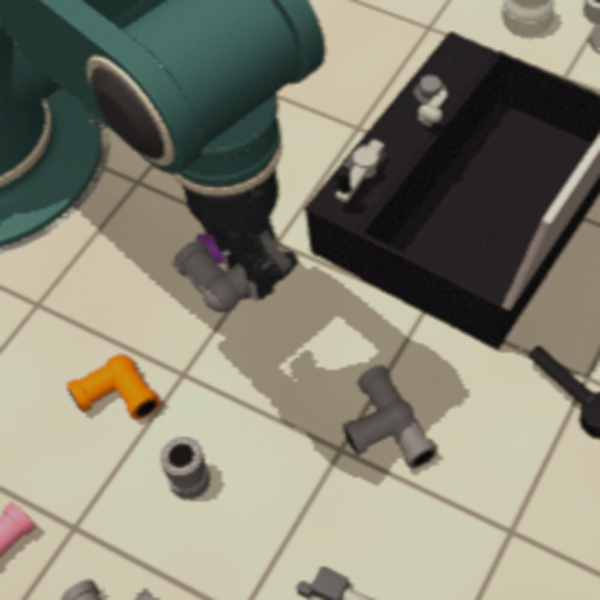

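Run:
```python
from h import *
e=[0.43197,-0.11162,1.21043]
g,t,(ya,yb)=plan(e,.085); place(t,yb); st()
arm.goto([.42,0,.3],Q(yb)); arm.command_gripper(.62)
p,d=cams.camera("top"); C=cloud("top",d); cv2.imwrite("pics/t2.png",p)
for uv in((503,278),(498,223)): print(fit(C,uv))
shot("scene","pl1.png",(230,80,450,300),3)
```

```text
[(np.float64(0.4913564901481), 4.352022653589793, 4.64368898038469), (np.float64(0.4913564901481), -1.9311626535897932, -1.6394963267948965)]
t21.6 p [0.5783 0.2869 0.25  ] F [ 0.5  0.4 -1. ] o0.31
hit False
t24.1 p [0.5784 0.2881 0.0195] F [-0.4  0.6 -0.9] o0.31
t26.2 p [0.578  0.2879 0.249 ] F [-0.4 -1.  -0.7] o0.60
(array([ 0.45053022, -0.37035693,  1.10336447]), np.float64(0.005895762025503999))
(array([ 0.58999196, -0.37147673,  2.08589399]), np.float64(0.005632413119366748))
```

View pics/t2.png

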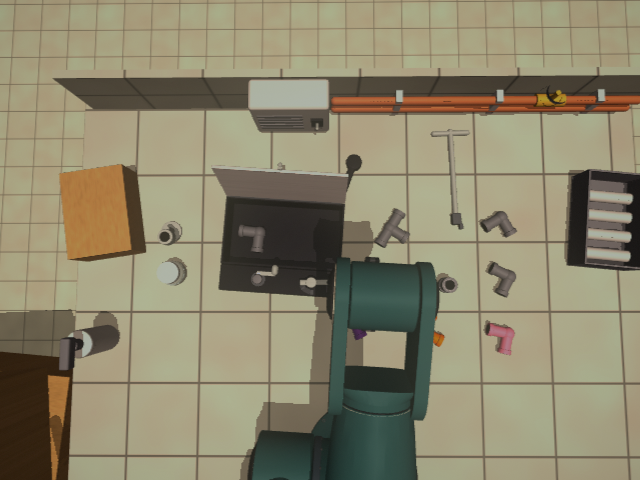

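View pics/pl1.png

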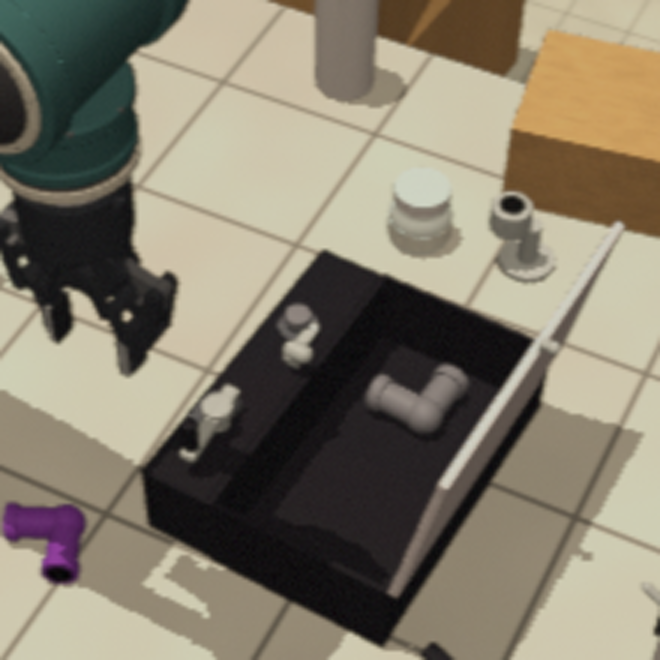

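Run:
```python
from h import *
e=[0.4505,-0.3705,1.099]
g,t,(ya,yb)=plan(e,-.008); o=pick(g,ya)
if o>.2:
    place(t,yb); st()
    arm.goto([.42,0,.3],Q(yb)); arm.command_gripper(.62)
p,d=cams.camera("top"); C=cloud("top",d); cv2.imwrite("pics/t3.png",p)
print(fit(C,(498,223)))
```

```text
[(np.float64(2.9108019838899324), 1.099, 1.5020963267948966), (np.float64(0.3554878703211699), 4.240592653589793, 4.64368898038469), (np.float64(0.3554878703211699), -2.042592653589793, -1.6394963267948965)]
hit False
t31.5 p [ 0.4725 -0.3667  0.0127] F [-0.6 -0.7  6.1] o0.31
t32.9 p [ 0.472  -0.3662  0.1989] F [-0.5 -1.1 -1. ] o0.31
t35.0 p [0.572  0.1944 0.2499] F [-0.2 -0.6 -1.3] o0.31
hit False
t37.5 p [0.572  0.1953 0.0194] F [-0.3 -0.3  0.1] o0.31
t39.6 p [0.5716 0.1952 0.249 ] F [-0.6 -0.7  0.2] o0.60
(array([ 0.58953389, -0.37112266,  2.07753135]), np.float64(0.005887044536003118))
```

View pics/t3.png

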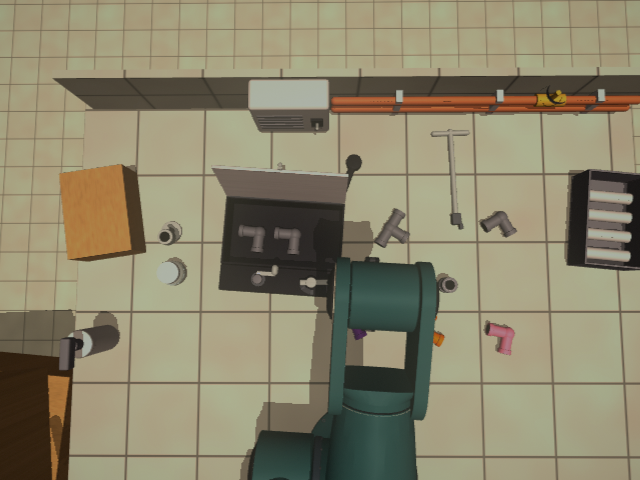

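Run:
```python
from h import *
e=[0.5895,-0.3711,2.09]
g,t,(ya,yb)=plan(e,-.100); o=pick(g,ya)
if o>.2:
    place(t,yb); st()
    arm.goto([.42,0,.3],Q(yb))
p,d=cams.camera("top"); cv2.imwrite("pics/t4.png",p)
shot("scene","pl3.png",(230,80,450,300),3)
```

```text
[(np.float64(2.9363576399662548), 2.09, 1.5020963267948966), (np.float64(1.0863941744897159), 5.231592653589793, 4.64368898038469), (np.float64(1.0863941744897163), -1.0515926535897933, -1.6394963267948965)]
hit False
t44.7 p [ 0.5983 -0.3509  0.0128] F [-0.8  1.8  6.3] o0.31
t46.1 p [ 0.5977 -0.3505  0.1988] F [ 0.6  0.5 -0.6] o0.31
t47.8 p [0.5657 0.1028 0.2498] F [ 0.7 -1.3 -1.3] o0.31
hit False
t50.3 p [0.5657 0.1035 0.0194] F [-0.4 -0.8 -0.2] o0.31
t52.4 p [0.5652 0.1034 0.2491] F [-0.1  0.9  0.3] o0.60
```

View pics/t4.png

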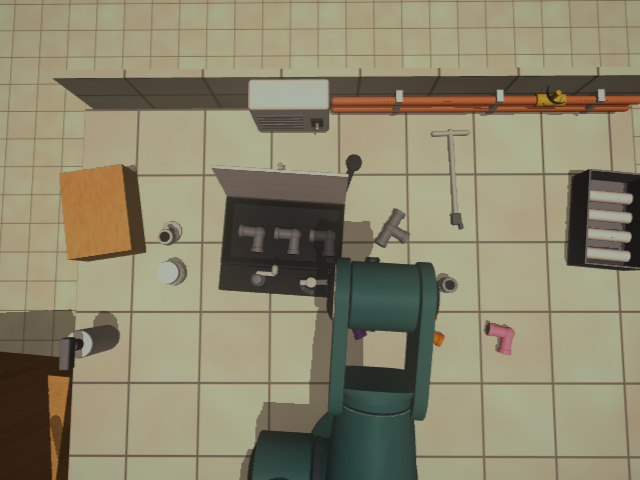

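View pics/pl3.png

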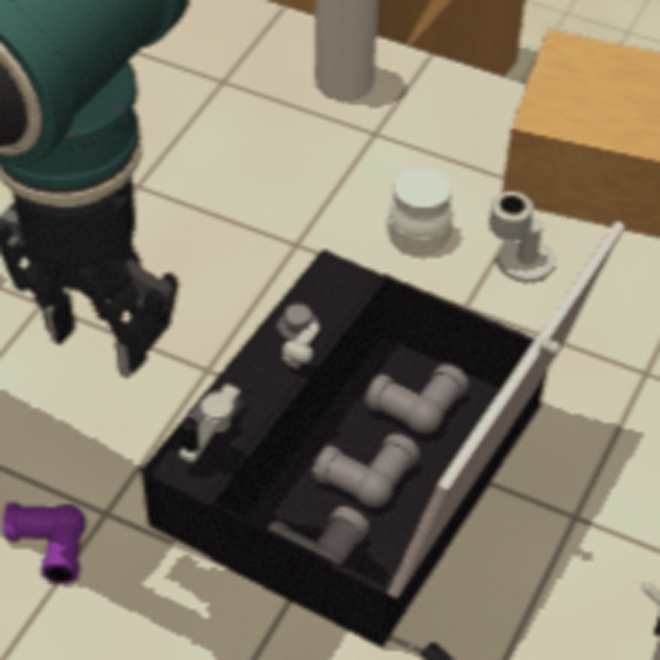

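Run:
```python
from h import *
C=np.load("C0.npy")
for uv in((270,90),(290,90),(310,100),(260,118),(290,122),(318,128)): print(uv,C[uv[1],uv[0]].round(3))
q=Q(); 
for p in(W(.17,-.03,.40),W(.17,-.03,.243),W(.0,-.03,.3)): print(arm.ik(p,q))
```

```text
(270, 90) [0.888 0.211 0.201]
(290, 90) [0.889 0.165 0.198]
(310, 100) [0.864 0.118 0.198]
(260, 118) [0.845 0.243 0.134]
(290, 122) [0.841 0.171 0.113]
(318, 128) [0.843 0.103 0.062]
[ 1.65688481e-01  2.88695601e-01  9.85541854e-01 -4.44089210e-16
  1.86735520e+00 -1.33640785e+00]
[ 1.65688481e-01  2.74758823e-01  1.25415574e+00 -4.44089210e-16
  1.61267809e+00 -1.33640785e+00]
[ 2.33261720e-01 -8.68398582e-02  1.54932323e+00 -4.44089210e-16
  1.67910928e+00 -1.26883461e+00]
```

```bash
cat > close.py <<'E'
from h import *
q=Q(); y=-.03
def S(th,dx=0,dz=0,R=(.165,)):
    pts=[(.085-r*np.cos(th)+.008*np.sin(th), .085+r*np.sin(th)+.008*np.cos(th)) for r in R]
    x=max(p[0] for p in pts) if R[-1]==.165 or th<1.5 else max(max(p[0] for p in pts),.085-.172*np.cos(th)+.008*np.sin(th))
    return W(x+.011+dx,y,pts[0][1]+dz+.008)
E
python3 - <<'E'
from close import *
arm.command_gripper(0)
arm.goto([.42,0.05,.42],q); arm.goto(W(.19,y,.40),q)
arm.movel(S(1.75,.025),q,vel=.15); st()
r=[]
for th in np.arange(1.75,.449,-.1):
    x=S(th)
    if th>1.5: x=x+W(.004,0,0)-W(0,0,0)
    r.append(arm.movel(x,q,vel=.07,max_force=25))
print(r); st()
shot("scene","cl1.png",(230,40,450,260),3)
E
```

```text
t57.5 p [0.7221 0.1493 0.2553] F [ 0.5 -0.2 -0.2] o-0.00
[False, False, False, False, False, False, False, False, False, False, False, False, False, False]
t63.0 p [0.5145 0.1635 0.1715] F [ 0.  -0.1  0.3] o0.00
```

View pics/cl1.png

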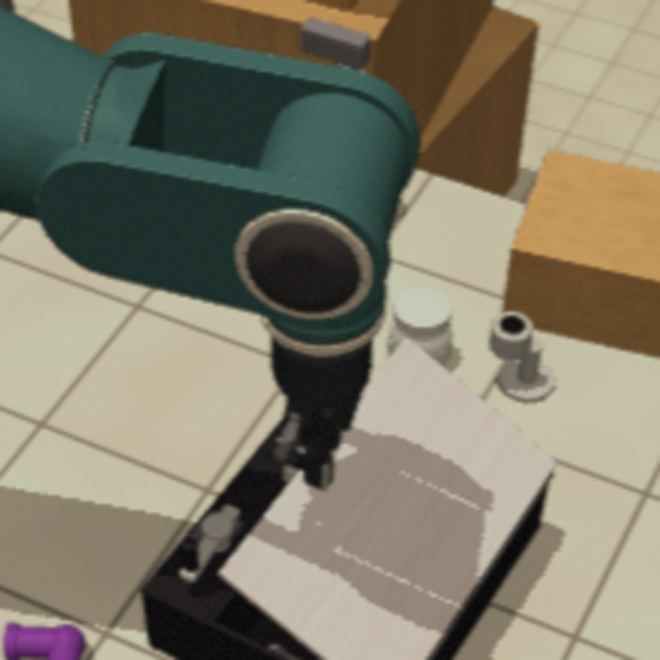

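Run:
```python
from close import *
for th in(.35,.25,.15,.07): print(arm.movel(S(th),q,vel=.06,max_force=25),end=" "); st()
print(arm.movel(S(0,0,-.004),q,vel=.02,max_force=28)); st(); arm.dwell(.2)
print(arm.movel(S(0,0,.06),q,vel=.04)); st()
arm.movel(S(0,0,.2),q,vel=.2)
d=shot("scene","cl2.png",(230,100,450,320),3)
```

```text
False t63.5 p [0.5075 0.164  0.1567] F [0.6 0.7 0.3] o-0.00
False t63.9 p [0.5018 0.1644 0.1412] F [-0.3  0.2 -0. ] o-0.00
False t64.3 p [0.4978 0.1647 0.1251] F [-0.1 -0.2  0.1] o-0.00
False t64.7 p [0.4957 0.1648 0.1119] F [ 0.4 -0.1  0.4] o0.00
True
t65.3 p [0.4953 0.165  0.101 ] F [-2.7 -1.5  7.6] o-0.00
False
t67.2 p [0.4949 0.1649 0.1607] F [-0.6  0.1 -0.7] o0.00
```

View pics/cl2.png

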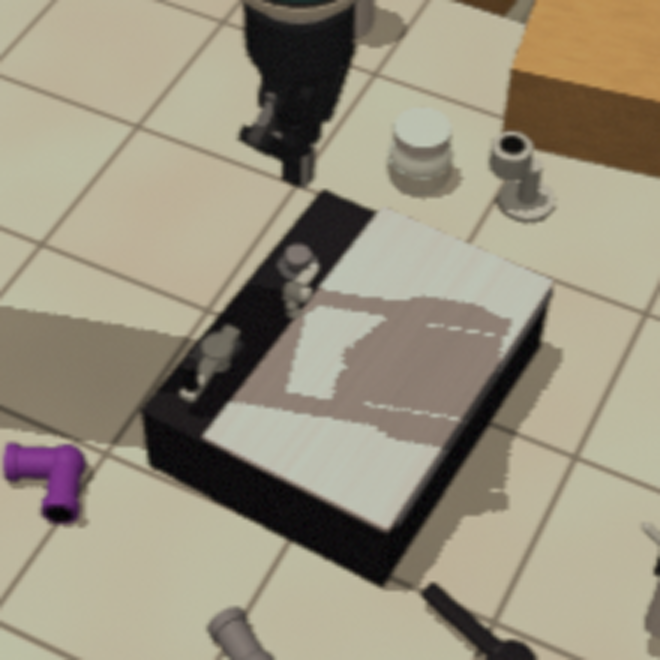

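```bash
cat > latch.py <<'E'
from h import *
def L(th,back=.018,out=.002,z=.125):
    t=np.array([np.cos(th),np.sin(th)]); r=np.array([np.sin(th),-np.cos(th)])
    p=np.array([-.117,-.080])+(.045+out)*r-back*t; return W(p[0],p[1],z+.008),Q(TH+th-np.pi)
E
python3 - <<'E'
from latch import *
d=cams.camera("top")[1]; C=cloud("top",d)
for X in((-.08,-.05),(-.08,.08),(-.08,.13)):
    u=proj("top",W(*X,.093)).round().astype(int); print(X,u,np.median(C[u[1]-1:u[1]+2,u[0]-1:u[0]+2,2]))
for th in(0,.8,1.6): print(arm.ik(*L(th)))
p,q=L(0,.04); arm.goto(p+[0,0,.12],q); arm.movel(p,q,vel=.15); st()
shot("scene","la0.png",(230,100,450,320),3)
E
```

```text
(-0.08, -0.05) [300 266] 0.6004269594239777
(-0.08, 0.08) [248 263] 0.6235821116073947
(-0.08, 0.13) [228 261] 0.6330853308216222
[ 0.11080905 -0.40344325  2.07879455  0.          1.46624135  1.75030538]
[ 9.86492077e-02 -3.04864217e-01  2.00611877e+00 -4.44089210e-16
  1.44033810e+00  9.38145534e-01]
[ 1.47310101e-01 -2.25343989e-01  1.94247457e+00 -4.44089210e-16
  1.42446207e+00  1.86806428e-01]
t71.6 p [0.4009 0.0742 0.1339] F [-0.3 -0.2  0.3] o0.00
```

View pics/la0.png

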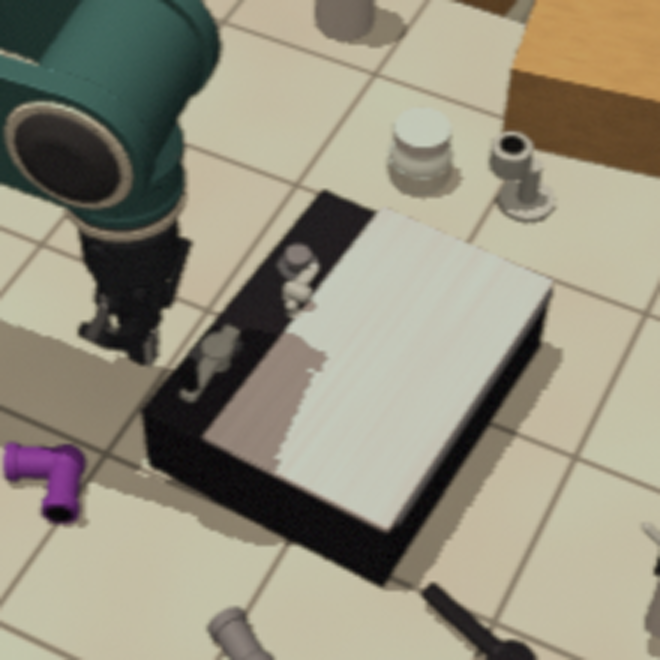

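Run:
```python
from latch import *
d=cams.camera("top")[1]; C=cloud("top",d)
z=[]
for X in((-.075,-.03),(-.075,.08),(-.075,.13),(.07,0)):
    u=proj("top",W(*X,.093)).round().astype(int); z.append(np.median(C[u[1]-2:u[1]+3,u[0]-2:u[0]+3,2])); print(X,z[-1])
if max(z[:3])<.108:
    for th in np.arange(0,1.6,.12):
        p,q=L(th); h=arm.movel(p,q,vel=.05,max_force=20); print("%.2f"%th,h,end=" "); st()
        if h: break
    p,q=L(1.57,.016); print(arm.movel(p,q,vel=.03,max_force=15)); st()
    shot("scene","la1.png",(230,100,450,320),3)
```

```text
(-0.075, -0.03) 0.09442854148835864
(-0.075, 0.08) 0.09372072490750034
(-0.075, 0.13) 0.09336962649303167
(0.07, 0) 0.09310067531647666
0.00 False t72.3 p [0.4225 0.0726 0.1328] F [ 0.   0.7 -0.5] o-0.00
0.12 False t72.6 p [0.428  0.0705 0.133 ] F [-0.7  0.1 -0.5] o-0.00
0.24 False t72.8 p [0.4337 0.069  0.133 ] F [-1.2 -0.2  1.5] o-0.00
0.36 False t73.1 p [0.4398 0.0682 0.1331] F [-1.5 -1.7  0.6] o0.00
0.48 False t73.4 p [0.4459 0.0681 0.133 ] F [ 0.1 -0.7  0.1] o0.00
0.60 False t73.6 p [0.4519 0.0688 0.133 ] F [-0.6 -0.5  0.7] o-0.00
0.72 False t73.9 p [0.4577 0.0701 0.1329] F [0.3 0.4 0.2] o0.00
0.84 False t74.2 p [0.4633 0.0721 0.133 ] F [-0.3  0.1  0.4] o0.00
0.96 False t74.4 p [0.4687 0.0747 0.1329] F [0.2 0.  0.6] o-0.00
1.08 False t74.7 p [0.4737 0.078  0.133 ] F [-0.2 -0.8  0.6] o-0.00
1.20 False t75.0 p [0.4784 0.0819 0.1329] F [ 0.6  0.2 -0.7] o-0.00
1.32 False t75.2 p [0.4825 0.0864 0.133 ] F [-0.2 -0.3  0.4] o0.00
1.44 False t75.5 p [0.486  0.0913 0.133 ] F [ 0.5  0.2 -0.8] o0.00
1.56 False t75.8 p [0.4889 0.0965 0.133 ] F [ 0.2  0.5 -0.5] o0.00
False
t76.0 p [0.4894 0.0989 0.133 ] F [ 0.2 -2.8  0.1] o-0.00
```

View pics/la1.png

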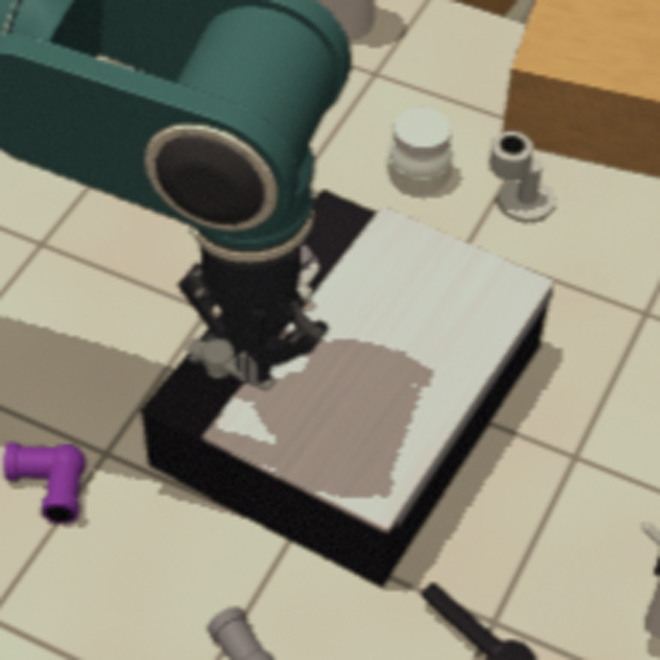

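Run:
```python
from latch import *
p,q=L(1.57,.03); arm.movel(p,q,vel=.1); arm.movel(p+[0,0,.2],q,vel=.2)
arm.goto([.40,-.08,.32],q); st()
pc,d=cams.camera("top"); C=cloud("top",d)
cv2.imwrite("pics/fin_t.png",cv2.resize(pc[230:310,205:360],None,fx=5,fy=5,interpolation=cv2.INTER_CUBIC))
for X,z in(((-.117,-.08),.105),((-.095,-.08),.105),((-.072,-.08),.137)):
    u=proj("top",W(*X,z)); v=u.round().astype(int); print(X,((u-[205,230])*5).round(),C[v[1]-2:v[1]+3,v[0]-2:v[0]+3,2].round(3).tolist())
shot("scene","fin_s.png",(270,160,390,280),5)
```

```text
t78.3 p [ 0.4003 -0.0796  0.3198] F [-0.2  0.4  0.9] o0.00
(-0.117, -0.08) [531. 259.] [[0.111, 0.112, 0.105, 0.107, 0.112], [0.113, 0.11, 0.111, 0.11, 0.113], [0.107, 0.113, 0.11, 0.108, 0.105], [0.108, 0.109, 0.111, 0.111, 0.111], [0.109, 0.111, 0.112, 0.109, 0.107]]
(-0.095, -0.08) [534. 214.] [[0.104, 0.102, 0.106, 0.104, 0.106], [0.104, 0.11, 0.103, 0.105, 0.101], [0.105, 0.099, 0.101, 0.106, 0.104], [0.102, 0.104, 0.106, 0.105, 0.099], [0.104, 0.103, 0.106, 0.102, 0.084]]
(-0.072, -0.08) [535. 164.] [[0.135, 0.137, 0.133, 0.132, 0.1], [0.137, 0.137, 0.136, 0.138, 0.134], [0.139, 0.137, 0.133, 0.138, 0.133], [0.133, 0.136, 0.138, 0.136, 0.138], [0.136, 0.136, 0.136, 0.137, 0.114]]
```

View pics/fin_t.png

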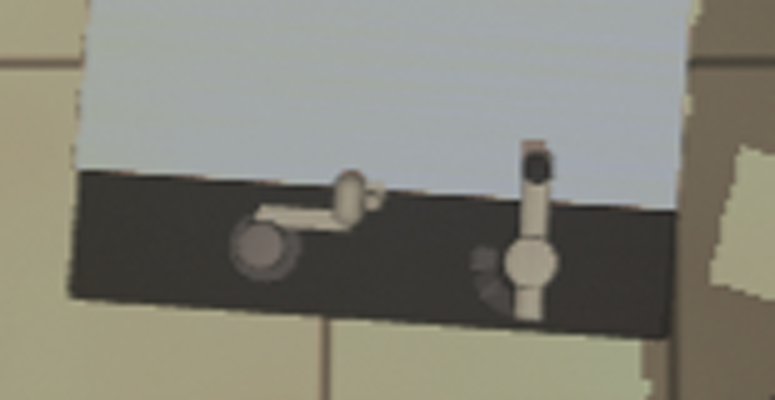

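View pics/fin_s.png

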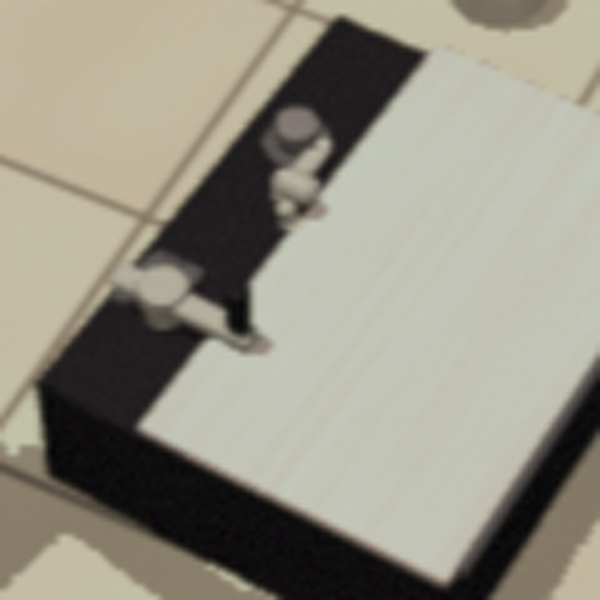

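```bash
python3 -c "
from cell import arm
arm.dwell(.5); arm.sign_off()"
```

```text
the job is handed in; nothing more can be done
```

The job is handed in, at about 79 s on the robot's clock, but `sign_off` gives no verdict. I pressed the release, swung the lid back to its stop, and put the three grey elbows I found on the ledge flat into the case. I then pressed the lid shut and turned the fastener into its notch.

- **Lid:** its top measured 93–94 mm above the ledge at every point checked before locking (93 mm expected when shut). It stayed down when I let go.
- **Fastener:** the post top is at about 136 mm (137 mm expected when locked, 145 mm when open). The arm lies along the case's +x, and the post is within a pixel of its locked position.
- **Elbows:** I last saw all three well inside the case just before shutting the lid. No grip slipped, and none had been knocked aside. I saw no fourth grey elbow in either camera.
- **Other things:** nothing else on the ledge looked moved in the pictures, though I did not measure those positions. The gripper was clear of everything at hand-in.
- **Disagreement:** the scene camera put the case about 4 mm from where the top camera did. I used the top camera, whose residuals were about 2 mm, and every contact came where expected.

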